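Put the day-room tablet into service and hold it up

TASK

The day-room tablet lies on its screen: lay the blue battery pack flat and square, fully home, in the well in its back, then flip the kickstand out past its dead centre to its stop, so that it stays out when let go. Then raise the tablet, for which it has the orange handle, without letting it fall, until it stands upright on its lower edge and the kickstand's foot, and finish while still gripping the tablet, not its stand, to keep it from tipping. Leave the plate, bowl and mug where they are.

Things in the scene. Friction and masses are not known exactly. Their poses are not given: they have to be found in the camera images.
- tablet: Grey tablet 250 x 190 x 26 mm, 0.7 kg, at first lying screen down. Origin: centre of the screen face. Own x: along its width; y: from lower edge (y -95) to top edge (+95), handle beyond; z: out of its back (surface z 26). At first own y points to world -y within 0.4 rad. Stood up it has turned about 107 deg about its lower edge, handle up and over, and leans back 17 deg from vertical.
- handle (a point): Middle of the orange round handle bar: 18 mm thick, 120 mm free length along the tablet's x, fixed to the tablet at own (0, 140, 16) mm, 7 to 25 mm above the table at first. Open gap of 36 mm between bar and tablet. The bar can turn between gripper pads.
- well (a point): Centre of the floor of the battery well in the tablet's back, at own (0, -25, 7) mm, axes as the tablet's: 76 mm along x by 41 mm along y, 19 mm deep, both short ends bevelled 5 mm at the mouth. In the middle of both long sides is a finger scoop, 42 mm wide (along x), 28 mm long (along y), 12 mm deep, so that fingers can hold the pack by its long sides until it is down.
- lower_edge (a point): Middle of the back rim of the tablet's lower edge, at own (0, -95, 26) mm; the tablet stands on this rim when it leans back on its stand.
- stand_hinge (a point): Middle of the kickstand's hinge axis (parallel to the tablet's own x), at own (0, 55, 31) mm.
- stand_foot (a point): Middle of the kickstand's foot, a yellow round bar 12 mm thick, 110 mm free length along the tablet's x, 143 mm from the hinge. Folded, it lies at own (0, -88, 34) mm, its underside 2 mm above the tablet's back; it can be pinched from above across its thickness and turns between the pads.
- kickstand (a joint): U-shaped steel kickstand (side bars at own x +-61 mm). 0 = folded flat on the back, 0.62 rad = out at its stop; opening lifts the foot off the back in an arc about the hinge. An over-centre spring (up to 0.2 N m) holds it folded below 0.31 rad and drives it to the stop beyond.
- pack: Blue battery pack with a black end band and white label, a block of 72 x 36 x 19 mm, 95 g (varies), lying flat on the table. Origin: centre of its underside; own x along the 72 mm, own z up. Either way round fits the well; home, its top is flush with the tablet's back.
- plate: White plate with red beans, 156 mm across, 17 mm high; to be left alone. Origin: centre of its underside.
- bowl: White bowl of mixed beans, 140 mm across, 62 mm high; to be left alone. Origin: centre of its underside.
- mug: Blue mug, 80 mm across, 92 mm high, handle to its own +y; to be left alone. Origin: centre of its underside.
Mind the look-alikes: they are no part of the job. There is more than one size of the pack; the job needs the largest.

How it is judged:
By the outcome, as a careful person would: the job done as asked, in the order asked, and still so for the second after the job is handed in, while the arm keeps its last pose, push and grip.
It also fails if it takes over 72 s, if anything falls off the work surface, if the arm or the gripper's body presses on something with over 40 N, if the wrist force passes 120 N, or if a joint passes its speed limit or range.

ROBOT

A 6-joint arm with a two-finger parallel gripper is mounted at the origin on the work surface. World frame = base frame: x ahead of the robot, y to its left, z up, the work surface at z = 0. Lengths are in m, angles in rad, forces in N, time in s.
With the tool pointing down it reaches from about 0.35 to 0.975 m from the base axis. Payload 4.9 kg.
Tool frame: the origin (TCP) lies at the very end of the fingers, on their centre line; the grasp point (between the pads) lies manip.grip_point_offset behind it (manip.grip_point_offset is the distance from the TCP to the grasp point, in m); z points along the fingers, y is the line along which they close (so a half turn about z gives the same grasp; the last joint's range is limited). The gripper opens to 85 mm and grips with 20 to 120 N. Pads are 22 mm wide; open, the fingers measure 114 mm over their backs; the gripper's body (76 mm by 85 mm) begins 54 mm behind the grasp point. The pads swing forward as they close: fully open they stand 13 mm farther back than shut.
Start: joints at [-1.46, 0.053, 1.613, -0, 1.476, -0.119], TCP at [0.142, -0.609, 0.204] pointing down, gripper open.
Joint ranges: [-3.01, 3.01], [-1.01, 2.22], [0.06, 2.58], [-1.02, 4.17], [0.09, 2.62], [-3.14, 3.14]. Speed limits (rad/s): [2.57, 2.57, 3.14, 3.14, 3.14, 3.14].

INTERFACE

Orientations are given as a unit quaternion [w, x, y, z].
In Python, from plant import manip gives the robot as it stands.
- The arm moves only by the shell command python3 -m crank 'ROWS' [OPENING]. ROWS is JSON, a list of rows, each an object of numbers: "x", "y", "z": the shift along the tool's x, y, z in cm; "turn": the turn about the tool's z in rad. In form: [{"x": .., "y": .., "z": .., "turn": ..}, ...]. A call has 1 to 5 rows; each row shifts and turns the commanded pose from where the row before left it, along the tool's axes as they then stand; what a row does not reach is not made up. A row lasts 1/10 s, in which the tool goes at most 50 mm and 8.59 degrees, less where a joint would pass 70% of its speed; a pose out of reach is approached as far as the arm can. A call with a gripper value outside its range is refused whole. OPENING is the opening in per cent of the stroke, from 0 (shut) to 100 (fully open), set as the call begins (- or left out, the last holds). The fingers move at their own pace and stop on an object; the grip force is fixed at half the most. Time passes only in rows, so rows that do not move let the fingers close. It gives the time, the measured TCP pose, the force, the opening and the grip force at its end, in the units of the state.
- manip.state(): the state, without advancing time (a new reading comes with each control period).
- manip.grab_frame(name): name is "side" or "top" or "wrist"; returns (picture, depth): 480x640x3 uint8, red, green, blue; 480x640 float32, m along the optical axis (not along the pixel's ray), 0 where there is no reading.
- manip.camera_model(name): a dict with "mtx" (3x3 intrinsics, pixels), "k1" (the pictures are not rectified: a ray, as slopes to the right and down, at radius r is drawn at 1 + k1 r^2 times it, then the intrinsics apply), "world_to_cam" (4x4, takes a point from world to camera coordinates). Camera axes: x right, y down, z forward; pixel columns grow to the right and rows downward; lengths in m; the calibration is good to about 2 mm. A picture is of the moment at which its call begins: read the wrist's pose just before it. camera_model takes no time and is no camera call; for the wrist camera it gives the pose at the moment of the call.
- manip.job_done(): hands the job in; it is judged then, once.
The state is a dict: "time": time; "joint_pos": joint angles; "joint_vel": joint speeds; "joint_efforts": joint torques, N m; "tool_pos": TCP position; "tool_rot": TCP orientation; "contact_force": force on the tool from outside, world axes, zero at the start; "ft_torque": the same for the moment, N m; "gripper_width": opening from 0.0 (shut) to 1.0 (fully open); "grasp_force": force on a finger pad.
Only numpy, scipy, OpenCV 4.12 (cv2) and the standard library are available. Lean on these libraries where they do the work, as an engineer would, in place of code of your own. Each camera call takes 0.05 s, during which the arm holds its last target. There are 200 camera calls.

## Working session

There is one attempt and no reset: what is moved stays moved. The work goes in short steps, Python scripts to look and compute and a shell command to move; the robot and the scene stay as the last step left them, time stands still between calls to the robot, and variables do not carry over. Pictures are saved under pics/ and viewed, at most 10 in all, crops included, and the job is handed in when it is done.

```bash
ls; mkdir -p pics
cat > h.py <<'E'
import numpy as np, cv2
from plant import manip
def ray(cam,uv,cm=None):
    cm=cm or manip.camera_model(cam); K=np.array(cm["mtx"]); T=np.array(cm["world_to_cam"]); k=cm["k1"]
    d=cv2.undistortPoints(np.array(uv,float).reshape(-1,1,2),K,np.array([k,0,0,0.])).reshape(-1,2)
    R=T[:3,:3]; o=-R.T@T[:3,3]
    return o,np.c_[d,np.ones(len(d))]@R
def onplane(cam,uv,z,cm=None):
    o,d=ray(cam,uv,cm); return o+d*((z-o[2])/d[:,2])[:,None]
def pts(cam,uv,depth,cm=None):
    o,d=ray(cam,uv,cm); uv=np.round(np.array(uv)).astype(int).reshape(-1,2)
    return o+d*depth[uv[:,1],uv[:,0]][:,None]
E
python3 - <<'E'
from h import *
print(manip.state(), manip.grip_point_offset)
for c in ("top","side"):
    p,d=manip.grab_frame(c); cv2.imwrite(f"pics/{c}0.png",p[:,:,::-1]); np.save(f"pics/{c}0.npy",d)
    print(c,manip.camera_model(c))
E
```

```text
pics
{'time': 0.0, 'joint_pos': array([-1.45997887e+00,  5.33540660e-02,  1.61429921e+00,  9.30778800e-06,
        1.47597985e+00, -1.19021222e-01]), 'joint_vel': array([ 0.00070735,  0.00198688, -0.00082705, -0.0004849 , -0.00068907,
       -0.00099533]), 'joint_efforts': array([ 7.23833764e-04, -3.93682694e+01, -3.70170772e+01, -5.08191386e-05,
        6.98800446e-03, -5.40031678e-06]), 'tool_pos': array([ 0.14230293, -0.60789166,  0.20286168]), 'tool_rot': array([-1.02021077e-03,  9.93403571e-01,  1.14666056e-01,  8.81738747e-06]), 'contact_force': array([-0.87781569, -0.43583216, -0.00222304]), 'ft_torque': array([ 0.01703346, -0.01609364,  0.01223914]), 'grasp_force': 0.0, 'gripper_width': 0.9964638821721132} 0.0187
top {'mtx': array([[561.12674691,   0.        , 315.65332779],
       [  0.        , 561.12674691, 243.49140503],
       [  0.        ,   0.        ,   1.        ]]), 'k1': -0.032867990340778586, 'world_to_cam': array([[ 0.00866187, -0.99968955,  0.02336203,  0.0739871 ],
       [-0.99678996, -0.01049158, -0.07937072,  0.62350845],
       [ 0.07959119, -0.02259953, -0.99657137,  1.01390936],
       [ 0.        ,  0.        ,  0.        ,  1.        ]])}
side {'mtx': array([[454.00193558,   0.        , 312.80034292],
       [  0.        , 454.00193558, 244.2635157 ],
       [  0.        ,   0.        ,   1.        ]]), 'k1': 0.0349383674740491, 'world_to_cam': array([[-0.9578529 , -0.28616701,  0.02502517,  0.6081598 ],
       [-0.17786888,  0.52243334, -0.8339221 ,  0.11281666],
       [ 0.22556701, -0.8032259 , -0.5513145 ,  0.88818726],
       [ 0.        ,  0.        ,  0.        ,  1.        ]])}
```

View pics/top0.png

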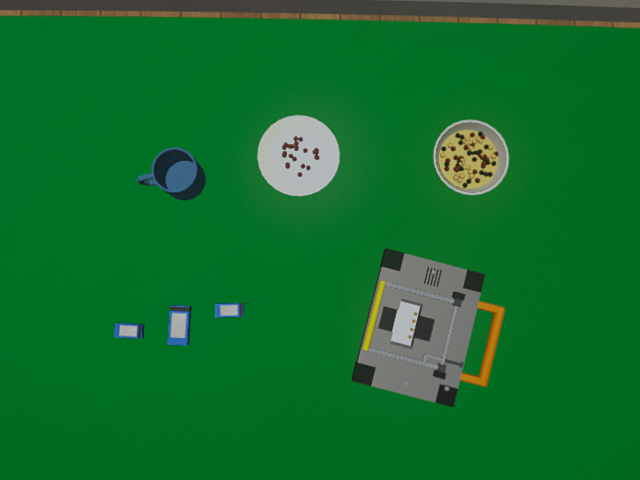

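View pics/side0.png

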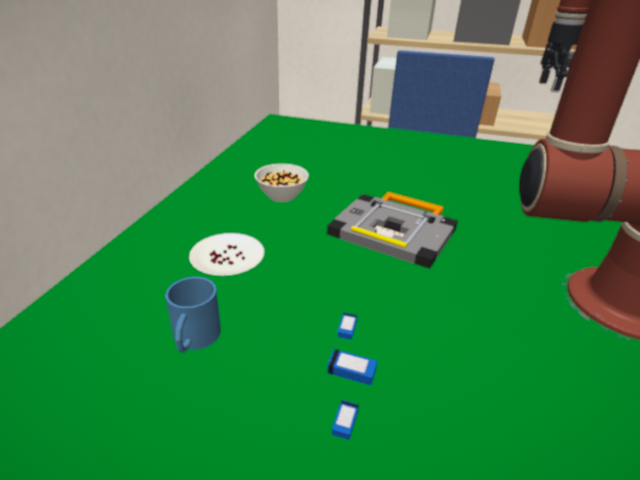

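The top view shows the big pack at (179,326), the tablet at about (418,328) with its yellow foot at (374,316) and orange handle at (493,345). The look-alikes are at (129,331) and (229,310). In the side view, the arm is clear of all of these.

```bash
cat > m.py <<'E'
from h import *
p=cv2.imread("pics/top0.png"); d=np.load("pics/top0.npy"); h=cv2.cvtColor(p,cv2.COLOR_BGR2HSV)
def rect(mask,z,cam="top"):
    c=max(cv2.findContours(mask.astype(np.uint8),0,cv2.CHAIN_APPROX_NONE)[0],key=cv2.contourArea)[:,0,:]
    w=onplane(cam,c,z)[:,:2]
    (cx,cy),(a,b),t=cv2.minAreaRect((w*1000).astype(np.float32)); 
    return w,(cx,cy,a,b,t)
y=cv2.inRange(h,(24,120,120),(34,255,255))>0; y[:250]=0
o=cv2.inRange(h,(10,150,120),(21,255,255))>0; o[:250]=0
g=cv2.inRange(h,(45,120,40),(75,255,255))==0
pk=g.copy(); pk[:, :155]=0; pk[:,205:]=0; pk[:290]=0; pk[360:]=0
tb=g.copy(); tb[:,:340]=0; tb[:,515:]=0; tb[:235]=0; tb[415:]=0
tb=tb&~o
tb=cv2.morphologyEx(tb.astype(np.uint8),cv2.MORPH_OPEN,np.ones((9,9)))
print("foot",rect(y,.034)[1]); print("handle",rect(o,.016)[1])
print("tablet",rect(tb,.026)[1]); print("pack",rect(pk,.019)[1])
for n,m in(("y",y),("o",o),("pk",pk)):
    v,u=np.nonzero(m); P=pts("top",np.c_[u,v],d); print(n,np.median(P,0),np.percentile(P[:,2],[10,90]))
E
python3 m.py
```

```text
foot (492.655517578125, -26.214529037475586, 11.486148834228516, 130.0552520751953, 75.90337371826172)
handle (440.48223876953125, -231.72027587890625, 50.45333480834961, 150.30653381347656, 75.71135711669922)
tablet (471.0538330078125, -110.59467315673828, 194.0260772705078, 250.97669982910156, 75.83692169189453)
pack (470.4960632324219, 329.5583801269531, 40.5368766784668, 74.68999481201172, 88.34496307373047)
y [ 0.49278084 -0.02600822  0.0381806 ] [0.03541827 0.04093424]
o [ 0.43638469 -0.24106263  0.02269634] [0.01906568 0.02562966]
pk [0.47071812 0.32966468 0.01808381] [0.00543428 0.02073098]
```

```bash
python3 -m crank '[{"turn":0.13},{"turn":0.13},{"x":4,"y":-3},{"x":4,"y":-3},{"x":4,"y":-3}]'
python3 -m crank '[{"x":4,"y":-3},{"x":4,"y":-3},{"x":4,"y":-3},{"x":0.5,"y":-4.9},{"x":0.5,"y":-4.9}]'
python3 -m crank '[{"x":0.5,"y":-4.9},{"x":0.5,"y":-4.9},{"x":0.5,"y":-4.9},{"x":0.5,"y":-4.9},{"x":0.5,"y":-4.9}]'
python3 -m crank '[{"x":0.5,"y":-4.9},{"x":0.5,"y":-4.9},{"x":0.5,"y":-4.9},{"x":0.5,"y":-4.9},{"x":0.5,"y":-4.9}]'
python3 -m crank '[{"y":-4.9},{"y":-4},{},{},{}]'
python3 - <<'E'
from h import *
c=manip.camera_model("wrist"); print(c)
p,d=manip.grab_frame("wrist"); cv2.imwrite("pics/w1.png",p[:,:,::-1]); np.save("pics/w1.npy",d)
import pickle; pickle.dump(c,open("pics/w1.pkl","wb"))
E
```

```text
{'mtx': array([[404.23131409,   0.        , 314.72737336],
       [  0.        , 404.23131409, 238.28985383],
       [  0.        ,   0.        ,   1.        ]]), 'k1': -0.003012567879001215, 'world_to_cam': array([[ 0.22812707, -0.97362859, -0.00232324, -0.62414692],
       [-0.92543075, -0.21757428,  0.31022468, -0.04090864],
       [-0.3025491 , -0.06862065, -0.95066043,  0.37998099],
       [ 0.        ,  0.        ,  0.        ,  1.        ]])}schema error: expected keys x, y, z, turn
schema error: expected keys x, y, z, turn
schema error: expected keys x, y, z, turn
schema error: expected keys x, y, z, turn
schema error: expected keys x, y, z, turn
```

View pics/w1.png

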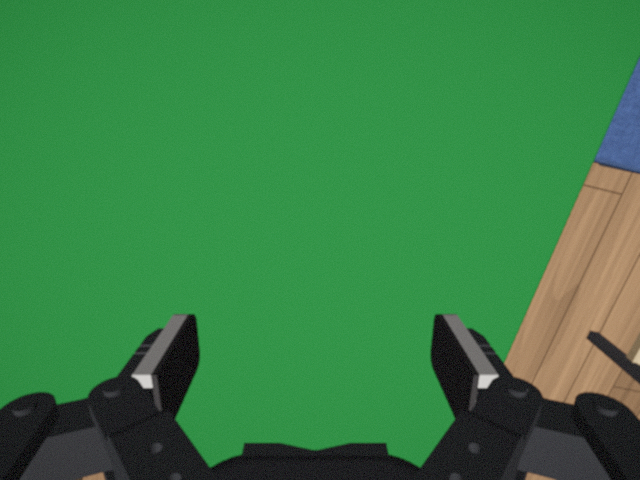

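Every row needs all four keys, so the arm has not moved. The wrist view shows only bare cloth, with the fingers at (175,360) and (465,360).

```bash
python3 -m crank '[{"x":0,"y":0,"z":0,"turn":0.13},{"x":0,"y":0,"z":0,"turn":0.13},{"x":4,"y":-3,"z":0,"turn":0},{"x":4,"y":-3,"z":0,"turn":0},{"x":4,"y":-3,"z":0,"turn":0}]'
python3 -m crank '[{"x":4,"y":-3,"z":0,"turn":0},{"x":4,"y":-3,"z":0,"turn":0},{"x":4,"y":-3,"z":0,"turn":0},{"x":0.5,"y":-4.9,"z":0,"turn":0},{"x":0.5,"y":-4.9,"z":0,"turn":0}]'
python3 -m crank '[{"x":0.5,"y":-4.9,"z":0,"turn":0},{"x":0.5,"y":-4.9,"z":0,"turn":0},{"x":0.5,"y":-4.9,"z":0,"turn":0},{"x":0.5,"y":-4.9,"z":0,"turn":0},{"x":0.5,"y":-4.9,"z":0,"turn":0}]'
python3 -m crank '[{"x":0.5,"y":-4.9,"z":0,"turn":0},{"x":0.5,"y":-4.9,"z":0,"turn":0},{"x":0.5,"y":-4.9,"z":0,"turn":0},{"x":0.5,"y":-4.9,"z":0,"turn":0},{"x":0.5,"y":-4.9,"z":0,"turn":0}]'
python3 -m crank '[{"x":0,"y":-4.9,"z":0,"turn":0},{"x":0,"y":-4,"z":0,"turn":0},{"x":0,"y":0,"z":0,"turn":0}]'
cat > w.py <<'E'
import sys,pickle
from h import *
n=sys.argv[1]
c=manip.camera_model("wrist")
p,d=manip.grab_frame("wrist"); cv2.imwrite(f"pics/{n}.png",p[:,:,::-1]); np.save(f"pics/{n}.npy",d)
pickle.dump(c,open(f"pics/{n}.pkl","wb"))
E
python3 w.py w2
```

```text
time: 0.65
tool_pos: [0.2658, -0.5211, 0.2036]
tool_rot: [-0.0, 1.0, -0.016, -0.0]
contact_force: [1.6, -0.7, 0.6]
gripper_width: 0.998
grasp_force: 0.0
time: 1.15
tool_pos: [0.4013, -0.3363, 0.2032]
tool_rot: [-0.001, 1.0, -0.015, -0.0]
contact_force: [0.1, 0.0, 0.2]
gripper_width: 1.003
grasp_force: 0.0
time: 1.65
tool_pos: [0.4327, -0.0922, 0.2039]
tool_rot: [-0.0, 1.0, -0.015, 0.0]
contact_force: [0.7, 0.1, -0.9]
gripper_width: 1.002
grasp_force: 0.0
time: 2.15
tool_pos: [0.4651, 0.1522, 0.2041]
tool_rot: [0.0, 1.0, -0.015, 0.0]
contact_force: [1.4, -0.6, 0.8]
gripper_width: 1.0
grasp_force: 0.0
time: 2.45
tool_pos: [0.4672, 0.2429, 0.2036]
tool_rot: [-0.001, 1.0, -0.012, -0.001]
contact_force: [0.0, -1.2, 0.1]
gripper_width: 0.998
grasp_force: 0.0
```

View pics/w2.png

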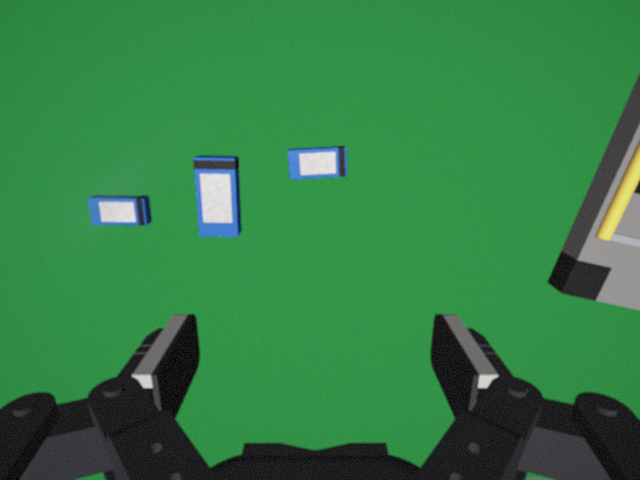

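The pack is at (217,197) in the wrist view, with its black band at the far end. I'll measure it from the blue/white/black region.

```bash
cat > mw.py <<'E'
from h import *
import pickle
c=pickle.load(open("pics/w2.pkl","rb")); p=cv2.imread("pics/w2.png"); h=cv2.cvtColor(p,cv2.COLOR_BGR2HSV)
g=(cv2.inRange(h,(45,90,40),(80,255,255))==0); m=np.zeros_like(g); m[145:248,185:255]=g[145:248,185:255]
ct=max(cv2.findContours(m.astype(np.uint8),0,cv2.CHAIN_APPROX_NONE)[0],key=cv2.contourArea)[:,0,:]
w=onplane("wrist",ct,.019,c)[:,:2]*1000
print(cv2.minAreaRect(w.astype(np.float32)))
# label centre: white
wm=np.zeros_like(m); wm[145:248,185:255]=cv2.inRange(h,(0,0,150),(179,60,255))[145:248,185:255]>0
ct=max(cv2.findContours(wm.astype(np.uint8),0,cv2.CHAIN_APPROX_NONE)[0],key=cv2.contourArea)[:,0,:]
w=onplane("wrist",ct,.019,c)[:,:2]*1000
print(cv2.minAreaRect(w.astype(np.float32)))
print(manip.state()["tool_pos"],manip.state()["tool_rot"])
E
python3 mw.py
```

```text
((471.0901184082031, 329.8035583496094), (39.29619598388672, 74.46941375732422), 87.67311096191406)
((470.38671875, 331.0413513183594), (26.70151138305664, 44.62416458129883), 87.59721374511719)
[0.46741497 0.24084198 0.20353957] [ 2.65085375e-04  9.99914226e-01 -1.30824383e-02 -5.65574015e-04]
```

```bash
python3 -m crank '[{"x":0,"y":-4.5,"z":1,"turn":0.01},{"x":0.1,"y":-4.5,"z":2,"turn":0},{"x":0,"y":0,"z":4,"turn":0},{"x":0,"y":0,"z":4,"turn":0},{"x":0,"y":0,"z":0,"turn":0}]' 65
python3 -m crank '[{"x":0,"y":0,"z":3,"turn":0},{"x":0,"y":0,"z":2,"turn":0},{"x":0,"y":0,"z":0,"turn":0},{"x":0,"y":0,"z":0,"turn":0}]'
```

```text
time: 3.0
tool_pos: [0.4678, 0.3255, 0.087]
tool_rot: [0.003, 1.0, -0.021, -0.006]
contact_force: [-0.8, -0.1, -0.2]
gripper_width: 0.651
grasp_force: 0.0
time: 3.4
tool_pos: [0.4734, 0.3286, 0.046]
tool_rot: [-0.0, 1.0, -0.021, 0.001]
contact_force: [-0.0, 0.3, 1.4]
gripper_width: 0.649
grasp_force: 0.0
```

```bash
python3 -m crank '[{"x":-0.3,"y":-0.25,"z":1.7,"turn":0},{"x":0,"y":0,"z":1.5,"turn":0},{"x":0,"y":0,"z":0.5,"turn":0},{"x":0,"y":0,"z":0,"turn":0},{"x":0,"y":0,"z":0,"turn":0}]'
python3 -m crank '[{"x":0,"y":0,"z":0,"turn":0},{"x":0,"y":0,"z":0,"turn":0},{"x":0,"y":0,"z":0,"turn":0},{"x":0,"y":0,"z":0,"turn":0},{"x":0,"y":0,"z":0,"turn":0}]' 30
```

```text
time: 3.9
tool_pos: [0.4699, 0.3316, 0.0078]
tool_rot: [-0.0, 1.0, -0.02, 0.0]
contact_force: [0.1, -0.1, 1.0]
gripper_width: 0.652
grasp_force: 0.0
time: 4.4
tool_pos: [0.4694, 0.3316, 0.0072]
tool_rot: [-0.0, 1.0, -0.02, 0.0]
contact_force: [-0.2, -0.1, 0.1]
gripper_width: 0.3
grasp_force: 0.0
```

```bash
python3 w.py w3; python3 -c "
from h import *
print(manip.state())"
```

```text
{'time': 4.45, 'joint_pos': array([ 4.85477475e-01,  1.38477047e-01,  1.87252971e+00, -2.32873605e-05,
        1.13056387e+00,  2.09643016e+00]), 'joint_vel': array([ 0.00173463,  0.00017613,  0.00177083, -0.00028601,  0.00138781,
       -0.0008285 ]), 'joint_efforts': array([-1.78366910e-03, -3.77628601e+01, -3.16790092e+01, -2.17327801e-05,
       -6.90110028e-04, -8.12997951e-05]), 'tool_pos': array([0.46937314, 0.33152436, 0.00714548]), 'tool_rot': array([ 3.88172863e-06,  9.99798540e-01, -2.00718714e-02,  1.47377415e-05]), 'contact_force': array([-0.15041428, -0.1233522 , -0.15632192]), 'ft_torque': array([ 0.02986355,  0.01501785, -0.03867445]), 'grasp_force': 0.0, 'gripper_width': 0.30010079895401054}
```

View pics/w3.png

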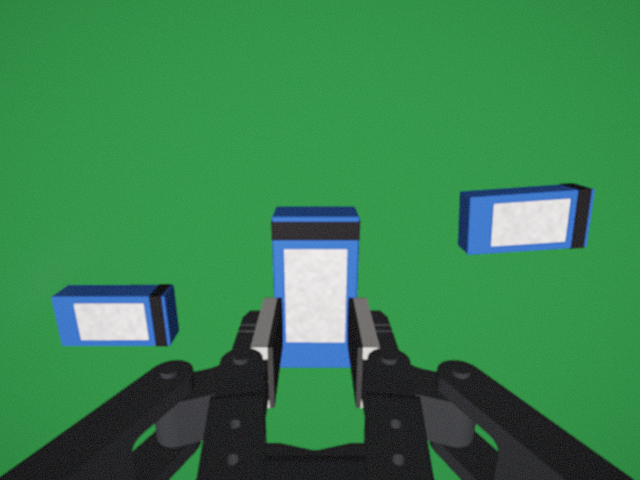

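The pack sits centred between the pads at (316,290). The pads have not touched it yet, so the opening scale is not linear. I'll check the grasp point along the pack by projection, then close further.

```bash
python3 - <<'E'
from h import *
import pickle
c=pickle.load(open("pics/w3.pkl","rb"));T=c["world_to_cam"];K=c["mtx"]
for P in [(.4694,.3315,.008),(.4804,.3315,.008),(.4705,.3312,.019),(.5065,.3312,.019),(.4345,.3312,.019)]:
    q=T@np.r_[P,1]; print(P,(K@(q[:3]/q[2]))[:2])
E
python3 -m crank '[{"x":0,"y":0,"z":0,"turn":0},{"x":0,"y":0,"z":0,"turn":0},{"x":0,"y":0,"z":0,"turn":0},{"x":0,"y":0,"z":0,"turn":0},{"x":0,"y":0,"z":0,"turn":0}]' 0
```

```text
(0.4694, 0.3315, 0.008) [314.06177571 288.48937668]
(0.4804, 0.3315, 0.008) [313.07426576 266.16791123]
(0.4705, 0.3312, 0.019) [314.60258926 297.07846229]
(0.5065, 0.3312, 0.019) [311.03982997 216.29752387]
(0.4345, 0.3312, 0.019) [317.73596892 368.12377553]
time: 4.95
tool_pos: [0.4694, 0.3315, 0.0071]
tool_rot: [-0.0, 1.0, -0.02, -0.0]
contact_force: [0.9, 0.1, 0.1]
gripper_width: -0.004
grasp_force: 0.0
```

```bash
python3 w.py w4
```

```text
(no output)
```

View pics/w4.png

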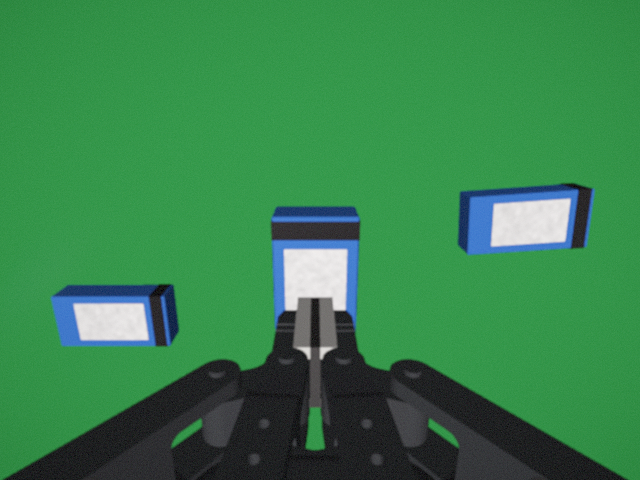

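The pads have shut above the pack, which has not moved: the tips are at about (315,298). I'll take their true height from the depth image.

Run:
```python
from h import *
import pickle
for n,L in(("w4",[(305,301),(326,301),(305,320),(305,340),(290,322),(316,270),(316,225),(400,200)]),("w3",[(271,302),(362,302),(268,330)])):
    c=pickle.load(open(f"pics/{n}.pkl","rb"));d=np.load(f"pics/{n}.npy")
    print(n,np.c_[np.array(L),pts("wrist",L,d,c).round(4)])
```

```text
w4 [[ 3.050e+02  3.010e+02  4.801e-01  3.343e-01  4.130e-02]
 [ 3.260e+02  3.010e+02  4.795e-01  3.265e-01  4.080e-02]
 [ 3.050e+02  3.200e+02  4.804e-01  3.340e-01  5.590e-02]
 [ 3.050e+02  3.400e+02  4.799e-01  3.337e-01  6.730e-02]
 [ 2.900e+02  3.220e+02  4.765e-01  3.396e-01  4.990e-02]
 [ 3.160e+02  2.700e+02  4.830e-01  3.301e-01  1.870e-02]
 [ 3.160e+02  2.250e+02  5.025e-01  3.293e-01  1.810e-02]
 [ 4.000e+02  2.000e+02  5.073e-01  2.915e-01 -4.000e-04]]
w3 [[2.710e+02 3.020e+02 4.805e-01 3.469e-01 4.200e-02]
 [3.620e+02 3.020e+02 4.796e-01 3.134e-01 4.280e-02]
 [2.680e+02 3.300e+02 4.803e-01 3.459e-01 6.130e-02]]
```

Depth puts the fingertips at z ≈ 0.040 while the reported TCP is at 0.007. The cloth (0.000) and pack top (0.019) both read correctly, so the tips sit about 32 mm behind the reported TCP. I'll correct for that, go lower and watch the force.

```bash
python3 -m crank '[{"x":0,"y":0,"z":0,"turn":0},{"x":0,"y":0,"z":0,"turn":0},{"x":0,"y":0,"z":0,"turn":0},{"x":0,"y":0,"z":0,"turn":0},{"x":0,"y":0,"z":0,"turn":0}]' 60
python3 -m crank '[{"x":0.05,"y":0,"z":1,"turn":0},{"x":0,"y":0,"z":0.8,"turn":0},{"x":0,"y":0,"z":0.5,"turn":0},{"x":0,"y":0,"z":0,"turn":0},{"x":0,"y":0,"z":0,"turn":0}]'
python3 -m crank '[{"x":0,"y":0,"z":0.4,"turn":0},{"x":0,"y":0,"z":0,"turn":0},{"x":0,"y":0,"z":0,"turn":0}]'
python3 -m crank '[{"x":0,"y":0,"z":0,"turn":0},{"x":0,"y":0,"z":0,"turn":0},{"x":0,"y":0,"z":0,"turn":0},{"x":0,"y":0,"z":0,"turn":0},{"x":0,"y":0,"z":0,"turn":0}]' 20
python3 w.py w5
python3 - <<'E'
from h import *
import pickle
c=pickle.load(open("pics/w5.pkl","rb"));d=np.load("pics/w5.npy")
for u in (262,266,270,360,364,368):
    print(u,[tuple(pts("wrist",[(u,v)],d,c)[0].round(3)) for v in range(270,340,8)])
E
```

```text
time: 5.5
tool_pos: [0.4694, 0.3315, 0.0071]
tool_rot: [-0.0, 1.0, -0.02, 0.0]
contact_force: [-0.7, -0.3, -0.8]
gripper_width: 0.601
grasp_force: 0.0
time: 6.0
tool_pos: [0.4697, 0.3314, -0.0163]
tool_rot: [0.0, 1.0, -0.02, -0.0]
contact_force: [0.6, 0.2, -0.1]
gripper_width: 0.602
grasp_force: 0.0
time: 6.3
tool_pos: [0.4699, 0.3315, -0.0198]
tool_rot: [-0.0, 1.0, -0.02, 0.0]
contact_force: [0.0, -0.4, -0.3]
gripper_width: 0.599
grasp_force: 0.0
time: 6.8
tool_pos: [0.4703, 0.3317, -0.0193]
tool_rot: [-0.0, 1.0, -0.02, 0.0]
contact_force: [0.8, -0.6, 3.9]
gripper_width: 0.403
grasp_force: 61.9
262 [(np.float64(0.488), np.float64(0.352), np.float64(0.0)), (np.float64(0.484), np.float64(0.352), np.float64(-0.0)), (np.float64(0.481), np.float64(0.353), np.float64(-0.001)), (np.float64(0.477), np.float64(0.353), np.float64(-0.0)), (np.float64(0.481), np.float64(0.35), np.float64(0.015)), (np.float64(0.482), np.float64(0.35), np.float64(0.022)), (np.float64(0.481), np.float64(0.349), np.float64(0.027)), (np.float64(0.482), np.float64(0.348), np.float64(0.033)), (np.float64(0.479), np.fl
[... 1999 characters left out ...]
float64(0.479), np.float64(0.314), np.float64(0.026)), (np.float64(0.476), np.float64(0.314), np.float64(0.026)), (np.float64(0.474), np.float64(0.314), np.float64(0.027))]
368 [(np.float64(0.486), np.float64(0.309), np.float64(0.0)), (np.float64(0.483), np.float64(0.309), np.float64(0.0)), (np.float64(0.479), np.float64(0.309), np.float64(-0.001)), (np.float64(0.476), np.float64(0.309), np.float64(0.001)), (np.float64(0.48), np.float64(0.311), np.float64(0.015)), (np.float64(0.48), np.float64(0.312), np.float64(0.022)), (np.float64(0.48), np.float64(0.313), np.float64(0.028)), (np.float64(0.48), np.float64(0.313), np.float64(0.033)), (np.float64(0.48), np.float64(0.314), np.float64(0.037))]
```

Pack gripped (62 N, 34 mm). Lifting and carrying it over the well.

```bash
python3 -m crank '[{"x":0,"y":0,"z":-2,"turn":0},{"x":0,"y":0,"z":-4,"turn":0},{"x":0,"y":0,"z":-4,"turn":0},{"x":0,"y":2,"z":-2,"turn":0},{"x":0.2,"y":4,"z":0,"turn":0}]'
python3 -m crank '[{"x":0.3,"y":4.6,"z":0,"turn":0},{"x":0.3,"y":4.6,"z":0,"turn":0},{"x":0.3,"y":4.6,"z":0,"turn":0},{"x":0.3,"y":4.6,"z":0,"turn":0},{"x":0.3,"y":4.6,"z":0,"turn":0}]'
python3 -m crank '[{"x":0.3,"y":4.6,"z":0,"turn":0},{"x":0.3,"y":4.6,"z":0,"turn":0},{"x":0,"y":3.6,"z":0,"turn":0.1},{"x":0,"y":0,"z":0,"turn":0.107},{"x":0,"y":0,"z":0,"turn":0}]'
python3 -m crank '[{"x":0,"y":0,"z":0,"turn":0},{"x":0,"y":0,"z":0,"turn":0}]'
python3 w.py w6
```

```text
time: 7.35
tool_pos: [0.4717, 0.2734, 0.1043]
tool_rot: [-0.002, 1.0, -0.018, 0.003]
contact_force: [1.3, -1.2, -0.4]
gripper_width: 0.401
grasp_force: 61.4
time: 7.85
tool_pos: [0.4741, 0.0394, 0.0992]
tool_rot: [-0.0, 1.0, -0.02, -0.001]
contact_force: [0.8, -0.2, -1.2]
gripper_width: 0.401
grasp_force: 61.4
time: 8.35
tool_pos: [0.4752, -0.0879, 0.0991]
tool_rot: [-0.0, 0.992, -0.124, -0.001]
contact_force: [0.5, -0.1, -0.9]
gripper_width: 0.401
grasp_force: 61.4
time: 8.55
tool_pos: [0.4757, -0.0863, 0.0996]
tool_rot: [-0.0, 0.993, -0.122, -0.0]
contact_force: [0.3, -0.1, -0.9]
gripper_width: 0.402
grasp_force: 61.4
```

View pics/w6.png

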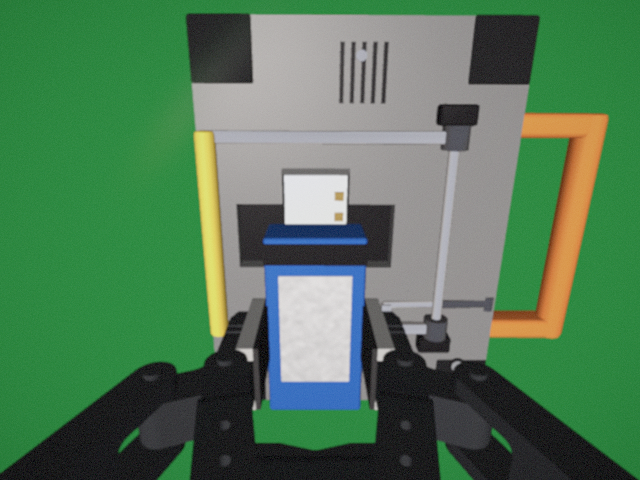

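The pack hangs square in the pads at (316,320). The open end of the well is at (316,195), the foot is on the left at (210,235) and the handle on the right at (570,225). Now for the fine alignment of pack to well.

```bash
cat > m6.py <<'E'
from h import *
import pickle
c=pickle.load(open("pics/w6.pkl","rb"));d=np.load("pics/w6.npy");p=cv2.imread("pics/w6.png");g=cv2.cvtColor(p,cv2.COLOR_BGR2GRAY).astype(float)
h=cv2.cvtColor(p,cv2.COLOR_BGR2HSV)
for v in (180,200,215): print(v,g[v,274:292].astype(int),g[v,340:358].astype(int))
print("col316",g[160:182,316].astype(int))
yv=np.array([-.2447,-.9696]); xv=np.array([-.9696,.2447]); C=np.array([.471,-.111])
def own(P): return np.c_[(P[:,:2]-C)@xv,(P[:,:2]-C)@yv,P[:,2]].round(4)*1000
# tablet edges
L=[];R=[]
gr=cv2.inRange(h,(45,90,30),(80,255,255))>0
for v in (30,60,90): 
    n=np.nonzero(~gr[v])[0]; L.append((n[0]-.5,v)); R.append((n[-1]+.5,v))
print("lower edge",own(onplane("wrist",L,.026,c)),"top edge",own(onplane("wrist",R,.026,c)))
ye=cv2.inRange(h,(22,120,100),(34,255,255))>0; F=[]
for v in range(150,330,40):
    n=np.nonzero(ye[v,:300])[0]; F.append(((n[0]+n[-1])/2,v))
print("foot",own(onplane("wrist",F,.034,c)))
print("far end",own(onplane("wrist",[(316,14)],.026,c)))
b=(cv2.inRange(h,(100,120,60),(130,255,255))>0)
tz=manip.state()["tool_pos"][2]; print(manip.state()["tool_pos"])
B=[];E=[]
for v in (270,290,390,400):
    n=np.nonzero(b[v,240:390])[0]+240; B.append((n[0]-.5,v)); E.append((n[-1]+.5,v))
print("pack L",B,own(onplane("wrist",B,tz+.0383,c)),"R",E,own(onplane("wrist",E,tz+.0383,c)))
print("pack depth z",pts("wrist",[(316,255),(316,300),(316,350),(316,395),(280,330),(350,330),(290,200),(330,20)],d,c))
bl=np.nonzero(b[:,316])[0]; print("pack ends rows",bl[0],bl[-1],own(onplane("wrist",[(316,242),(316,bl[-1]+.5)],tz+.0383,c)))
W=[(283,v) for v in (180,200,215)];print(own(onplane("wrist",W,.026,c)),own(onplane("wrist",[(350,v) for v in (180,200,215)],.026,c)),own(onplane("wrist",[(316,169.5)],.026,c)))
print("tool own",own(np.array([manip.state()["tool_pos"]])))
E
python3 m6.py
```

```text
180 [167 163 165 165 163 166 161 141  99 139 205 224 225 227 227 228 227 226] [226 226 226 227 226 228 220 173 107 109 148 156 158 160 158 155 157 157]
200 [163 160 162 161 159 160 161 153 119 102 165 212 226 227 227 227 225 225] [185 185 189 207 223 220 189 123  97 132 155 155 154 155 154 157 156 152]
215 [ 51  42  50  46  49  50  55  55  43  76 152 207 226 227 227 227 227 227] [161 156 176 208 225 218 178 104  43  41  38  41  43  42  46  49  47  47]
col316 [168 165 165 162 164 161 164 153 138 119 107 106 108 114 155 199 221 228
 230 227 227 226]
lower edge [[-117.   -94.    26. ]
 [-102.   -93.8   26. ]
 [ -86.4  -94.7   26. ]] top edge [[-117.6   95.1   26. ]
 [-102.6   95.4   26. ]
 [ -87.    95.8   26. ]]
foot [[-53.9 -87.9  34. ]
 [-30.8 -88.   34. ]
 [ -6.1 -87.8  34. ]
 [ 20.1 -88.   34. ]
 [ 48.2 -87.8  34. ]]
far end [[-124.9  -24.4   26. ]]
[ 0.47586308 -0.086259    0.09975245]
pack L [(np.float64(264.5), 270), (np.float64(265.5), 290), (np.float64(269.5), 390), (np.float64(269.5), 400)] [[-23.4 -42.3 138.1]
 [-15.7 -42.3 138.1]
 [ 27.  -42.2 138.1]
 [ 31.8 -42.3 138.1]] R [(np.float64(364.5), 270), (np.float64(363.5), 290), (np.float64(359.5), 390), (np.float64(359.5), 400)] [[-23.5  -7.3 138.1]
 [-15.8  -7.4 138.1]
 [ 26.9  -7.2 138.1]
 [ 31.6  -7.  138.1]]
pack depth z [[ 0.50533971 -0.09456783  0.1386494 ]
 [ 0.48850344 -0.09039224  0.1382688 ]
 [ 0.46829241 -0.08537887  0.13814586]
 [ 0.44840249 -0.08044534  0.13796816]
 [ 0.48009    -0.07470824  0.13872869]
 [ 0.4732413  -0.09955346  0.13764748]
 [ 0.49944526 -0.07576715  0.00777389]
 [ 0.59349884 -0.12449904  0.02557976]]
pack ends rows 226 409 [[-33.8 -24.4 138.1]
 [ 36.3 -24.1 138.1]]
[[-35.4 -44.   26. ]
 [-23.1 -44.3  26. ]
 [-13.6 -44.5  26. ]] [[-35.5  -3.5  26. ]
 [-23.2  -3.2  26. ]
 [-13.7  -2.9  26. ]] [[-41.8 -24.1  26. ]]
tool own [[  1.3 -25.2  99.8]]
```

```bash
python3 -m crank '[{"x":0.06,"y":0.04,"z":3.5,"turn":0},{"x":0,"y":0,"z":3.5,"turn":0},{"x":0,"y":0,"z":1.6,"turn":0},{"x":0,"y":0,"z":0,"turn":0},{"x":0,"y":0,"z":0,"turn":0}]'
python3 -m crank '[{"x":0,"y":0,"z":0,"turn":0},{"x":0,"y":0,"z":0,"turn":0}]'
python3 -c "
from h import *
P=manip.state()['tool_pos'];r=P[:2]-[.471,-.111];print(r@[-.9696,.2447],r@[-.2447,-.9696],P[2],manip.state()['tool_rot'])"
```

```text
time: 9.1
tool_pos: [0.4768, -0.0872, 0.0144]
tool_rot: [0.0, 0.992, -0.123, 0.0]
contact_force: [0.3, 0.6, -0.8]
gripper_width: 0.399
grasp_force: 61.4
time: 9.3
tool_pos: [0.478, -0.088, 0.0159]
tool_rot: [0.0, 0.992, -0.123, 0.002]
contact_force: [-0.1, 0.4, -1.2]
gripper_width: 0.4
grasp_force: 61.4
-0.001117675139757132 -0.024033142809227633 0.015865228539430905 [ 3.47237563e-04  9.92400236e-01 -1.23041307e-01  1.57706807e-03]
```

```bash
python3 -m crank '[{"x":-0.06,"y":0,"z":0.6,"turn":0},{"x":0,"y":0,"z":0.6,"turn":0},{"x":0,"y":0,"z":0.4,"turn":0},{"x":0,"y":0,"z":0,"turn":0},{"x":0,"y":0,"z":0,"turn":0}]'
python3 -m crank '[{"x":0,"y":0,"z":0.4,"turn":0},{"x":0,"y":0,"z":0.3,"turn":0},{"x":0,"y":0,"z":0.2,"turn":0},{"x":0,"y":0,"z":0,"turn":0},{"x":0,"y":0,"z":0,"turn":0}]'
```

```text
time: 9.8
tool_pos: [0.4757, -0.0874, -0.0022]
tool_rot: [-0.0, 0.992, -0.123, -0.0]
contact_force: [-0.3, -0.8, -1.0]
gripper_width: 0.399
grasp_force: 61.4
time: 10.3
tool_pos: [0.4759, -0.0874, -0.011]
tool_rot: [-0.0, 0.992, -0.123, -0.0]
contact_force: [0.1, 0.5, -1.4]
gripper_width: 0.403
grasp_force: 61.4
```

```bash
python3 -m crank '[{"x":0,"y":0,"z":0.15,"turn":0},{"x":0,"y":0,"z":0,"turn":0},{"x":0,"y":0,"z":0,"turn":0}]'
python3 -m crank '[{"x":0,"y":0,"z":0,"turn":0},{"x":0,"y":0,"z":0,"turn":0},{"x":0,"y":0,"z":0,"turn":0}]' 52
python3 -m crank '[{"x":0,"y":0,"z":-1.5,"turn":0},{"x":0,"y":0,"z":-3,"turn":0},{"x":0,"y":0,"z":-4,"turn":0},{"x":-2,"y":0,"z":-4,"turn":0},{"x":-4,"y":0,"z":0,"turn":0}]'
python3 -m crank '[{"x":-3,"y":0,"z":0,"turn":0},{"x":0,"y":0,"z":0,"turn":0},{"x":0,"y":0,"z":0,"turn":0}]'
python3 w.py w7
```

```text
time: 10.6
tool_pos: [0.476, -0.0875, -0.0123]
tool_rot: [0.0, 0.992, -0.123, 0.0]
contact_force: [0.6, 0.6, -0.3]
gripper_width: 0.403
grasp_force: 61.5
time: 10.9
tool_pos: [0.4761, -0.0875, -0.0122]
tool_rot: [0.0, 0.992, -0.123, 0.0]
contact_force: [0.0, -0.7, -0.3]
gripper_width: 0.52
grasp_force: 0.0
time: 11.4
tool_pos: [0.4227, -0.0747, 0.1203]
tool_rot: [0.001, 0.992, -0.123, 0.006]
contact_force: [-0.0, -1.2, 0.7]
gripper_width: 0.521
grasp_force: 0.0
time: 11.7
tool_pos: [0.3888, -0.0655, 0.1129]
tool_rot: [0.0, 0.992, -0.123, 0.001]
contact_force: [0.1, 0.1, -0.2]
gripper_width: 0.52
grasp_force: 0.0
```

View pics/w7.png

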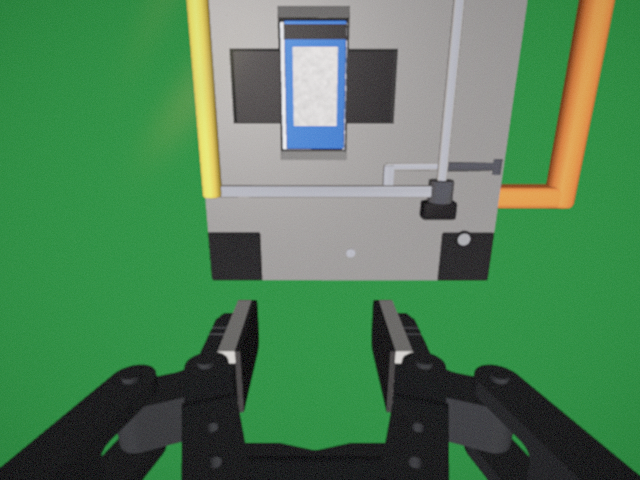

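The pack sits in the well at (316,88), square with it. Checking that it is flush by depth, and planning the foot pinch.

Run:
```python
from h import *
import pickle
c=pickle.load(open("pics/w7.pkl","rb"));d=np.load("pics/w7.npy");p=cv2.imread("pics/w7.png");h=cv2.cvtColor(p,cv2.COLOR_BGR2HSV)
def box(u0,v0,u1,v1):
    v,u=np.mgrid[v0:v1,u0:u1]; P=pts("wrist",np.c_[u.ravel(),v.ravel()],d,c); return np.median(P,0).round(4)
print("pack",[box(*b) for b in((292,28,340,36),(292,135,340,146),(288,50,291,120),(340,50,343,120),(300,60,335,110))])
print("back",[box(*b) for b in((230,20,260,40),(400,20,430,40),(300,215,340,235))])
C=np.array([.471,-.111]);R=np.array([[-.9696,.2447],[-.2447,-.9696]])
b=cv2.inRange(h,(100,120,60),(130,255,255)); ct=max(cv2.findContours(b,0,cv2.CHAIN_APPROX_NONE)[0],key=cv2.contourArea)[:,0]
w=(onplane("wrist",ct,.026,c)[:,:2]-C)@R.T*1000; print("pack own",cv2.minAreaRect(w.astype(np.float32)))
ye=cv2.inRange(h,(22,120,100),(34,255,255))>0
F=[((lambda n:(n[0]+n[-1])/2)(np.nonzero(ye[v,:300])[0]),v) for v in(20,60,100,140,180)]
print("foot own",((onplane("wrist",F,.034,c)[:,:2]-C)@R.T*1000).round(1))
s=manip.state()["tool_pos"]; f=C+R.T@[0,-.0875]; t=f-s[:2]
print("foot world",f,"tool shift cm",-100*R[0]@t,100*R[1]@t)
```

```text
pack [array([ 0.5052, -0.0957,  0.0258]), array([ 0.4464, -0.081 ,  0.0258]), array([ 0.4814, -0.0736,  0.0256]), array([ 0.4739, -0.1035,  0.0256]), array([ 0.4773, -0.0896,  0.0259])]
back [array([ 0.5161, -0.0566,  0.0257]), array([ 0.4924, -0.1509,  0.0256]), array([ 0.393 , -0.0702,  0.0258])]
pack own ((5.304769515991211, -23.329532623291016), (61.519386291503906, 34.78282928466797), 0.014403646811842918)
foot own [[-33.8 -87.9]
 [-13.5 -87.7]
 [  7.9 -88.1]
 [ 30.6 -88.2]
 [ 54.7 -88. ]]
foot world [ 0.49241125 -0.02616   ] tool shift cm 9.041739961348094 -6.353173024592206
```

The pack is flush to within 0.3 mm at both ends and both sides. Moving to the foot.

```bash
python3 -m crank '[{"x":4,"y":-2.2,"z":0,"turn":0},{"x":4,"y":-2.2,"z":0,"turn":0},{"x":1,"y":-2,"z":3,"turn":0},{"x":0,"y":0,"z":4,"turn":0},{"x":0,"y":0,"z":0,"turn":0}]' 30
python3 -m crank '[{"x":0,"y":0,"z":0,"turn":0},{"x":0,"y":0,"z":0,"turn":0}]'
cat > o.py <<'E'
from h import *
s=manip.state();P=s['tool_pos'];r=(P[:2]-[.471,-.111])*1000;print("own",r@[-.9696,.2447],r@[-.2447,-.9696],P[2]*1000,s['tool_rot'].round(4))
E
python3 o.py
```

```text
time: 12.25
tool_pos: [0.4878, -0.0242, 0.0365]
tool_rot: [-0.0, 0.992, -0.123, -0.006]
contact_force: [-1.2, -0.9, -1.4]
gripper_width: 0.3
grasp_force: 0.0
time: 12.45
tool_pos: [0.4932, -0.026, 0.0445]
tool_rot: [0.0, 0.992, -0.124, 0.001]
contact_force: [-0.7, -0.1, -0.3]
gripper_width: 0.302
grasp_force: 0.0
own -0.7111601544690319 -87.82068250258031 44.54057034040241 [ 1.000e-04  9.923e-01 -1.235e-01  1.400e-03]
```

```bash
python3 -m crank '[{"x":0,"y":0,"z":1.5,"turn":0},{"x":0,"y":0,"z":1.5,"turn":0},{"x":0,"y":0,"z":1,"turn":0},{"x":0,"y":0,"z":0,"turn":0},{"x":0,"y":0,"z":0,"turn":0}]'
python3 -m crank '[{"x":0,"y":0,"z":0.45,"turn":0},{"x":0,"y":0,"z":0,"turn":0},{"x":0,"y":0,"z":0,"turn":0}]'; python3 o.py
```

```text
time: 12.95
tool_pos: [0.4924, -0.0257, 0.0038]
tool_rot: [0.0, 0.992, -0.123, 0.001]
contact_force: [0.4, 1.1, -1.0]
gripper_width: 0.299
grasp_force: 0.0
time: 13.25
tool_pos: [0.4922, -0.0256, -0.0013]
tool_rot: [0.0, 0.992, -0.123, 0.001]
contact_force: [0.8, -0.4, 0.1]
gripper_width: 0.296
grasp_force: 0.5
own 0.3584141471308837 -88.02624504514306 -1.3471308834434037 [ 1.000e-04  9.924e-01 -1.233e-01  6.000e-04]
```

```bash
python3 -m crank '[{"x":0,"y":0,"z":0,"turn":0},{"x":0,"y":0,"z":0,"turn":0},{"x":0,"y":0,"z":0,"turn":0},{"x":0,"y":0,"z":0,"turn":0},{"x":0,"y":0,"z":0,"turn":0}]' 0; python3 o.py
python3 - <<'E'
import numpy as np
a0=np.arctan2(3,143)
for t in np.arange(0,.66,.06):
    a=a0+t; r=np.hypot(143,3); print(round(t,2),"y %.2f z %.2f cm"%((143-r*np.cos(a))/10,(r*np.sin(a)-3)/10))
E
```

```text
time: 13.75
tool_pos: [0.4925, -0.026, -0.0007]
tool_rot: [0.0, 0.992, -0.123, 0.001]
contact_force: [-1.4, -1.8, 5.6]
gripper_width: 0.113
grasp_force: 59.7
own -0.01949398114480522 -87.72057623238632 -0.6787689346498191 [ 4.000e-04  9.924e-01 -1.232e-01  7.000e-04]
0.0 y 0.00 z 0.00 cm
0.06 y 0.04 z 0.86 cm
0.12 y 0.14 z 1.71 cm
0.18 y 0.28 z 2.56 cm
0.24 y 0.48 z 3.39 cm
0.3 y 0.73 z 4.21 cm
0.36 y 1.02 z 5.02 cm
0.42 y 1.37 z 5.80 cm
0.48 y 1.75 z 6.57 cm
0.54 y 2.19 z 7.31 cm
0.6 y 2.67 z 8.02 cm
0.66 y 3.19 z 8.70 cm
```

```bash
python3 -m crank '[{"x":0,"y":0.04,"z":-0.86,"turn":0},{"x":0,"y":0.1,"z":-0.85,"turn":0},{"x":0,"y":0.14,"z":-0.85,"turn":0},{"x":0,"y":0.2,"z":-0.83,"turn":0},{"x":0,"y":0.25,"z":-0.82,"turn":0}]'
python3 -m crank '[{"x":0,"y":0.29,"z":-0.81,"turn":0},{"x":0,"y":0.35,"z":-0.78,"turn":0},{"x":0,"y":0.38,"z":-0.77,"turn":0},{"x":0,"y":0.44,"z":-0.74,"turn":0},{"x":0,"y":0.48,"z":-0.71,"turn":0}]'
python3 -m crank '[{"x":0,"y":0.14,"z":-0.2,"turn":0},{"x":0,"y":0,"z":0,"turn":0},{"x":0,"y":0,"z":0,"turn":0},{"x":0,"y":0,"z":0,"turn":0}]';python3 o.py
```

```text
time: 14.25
tool_pos: [0.4893, -0.0318, 0.0408]
tool_rot: [-0.001, 0.992, -0.123, -0.001]
contact_force: [-0.1, 4.8, 0.2]
gripper_width: 0.106
grasp_force: 58.5
time: 14.75
tool_pos: [0.4856, -0.0512, 0.0798]
tool_rot: [-0.001, 0.992, -0.123, 0.001]
contact_force: [-0.0, 4.9, 1.5]
gripper_width: 0.103
grasp_force: 58.5
time: 15.15
tool_pos: [0.4857, -0.0524, 0.0812]
tool_rot: [-0.001, 0.992, -0.123, 0.001]
contact_force: [1.6, 5.7, 2.7]
gripper_width: 0.106
grasp_force: 59.0
own 0.12182799495802026 -60.422058727696694 81.23850477838567 [-5.000e-04  9.924e-01 -1.233e-01  1.100e-03]
```

The stand should be at its stop (foot raised 82 mm). Releasing, moving up and over towards the handle, and checking both by depth.

```bash
python3 -m crank '[{"x":0,"y":0,"z":0,"turn":0},{"x":0,"y":0,"z":0,"turn":0},{"x":0,"y":0,"z":0,"turn":0},{"x":0,"y":0,"z":-1,"turn":0},{"x":0,"y":0,"z":-3,"turn":0}]' 35
python3 -m crank '[{"x":0,"y":1,"z":-4,"turn":0},{"x":0,"y":3,"z":0,"turn":0},{"x":0,"y":4,"z":0,"turn":0},{"x":0,"y":4,"z":0,"turn":0},{"x":0,"y":4,"z":0,"turn":0}]'
python3 -m crank '[{"x":0,"y":4,"z":0,"turn":0},{"x":-4,"y":0,"z":0,"turn":0},{"x":-4,"y":0,"z":0,"turn":0},{"x":0,"y":0,"z":0,"turn":0},{"x":0,"y":0,"z":0,"turn":0}]'
python3 w.py w8; python3 o.py
python3 - <<'E'
from h import *
import pickle
c=pickle.load(open("pics/w8.pkl","rb"));d=np.load("pics/w8.npy");p=cv2.imread("pics/w8.png");h=cv2.cvtColor(p,cv2.COLOR_BGR2HSV)
C=np.array([.471,-.111]);R=np.array([[-.9696,.2447],[-.2447,-.9696]])
tp,td=manip.grab_frame("top"); th=cv2.cvtColor(tp,cv2.COLOR_RGB2HSV)
for nm,cam,H,D,cm in(("wrist","wrist",h,d,c),("top","top",th,td,None)):
  for n,lo,hi in(("foot",(24,120,100),(34,255,255)),("handle",(8,150,100),(20,255,255))):
    m=cv2.inRange(H,lo,hi)
    if cam=="top": m[:240]=0
    m=cv2.erode(m,np.ones((3,3))); v,u=np.nonzero(m)
    if len(v)<10: print(nm,n,"none");continue
    P=pts(cam,np.c_[u,v],D,cm); o=np.c_[(P[:,:2]-C)@R.T,P[:,2]]*1000
    if n=="handle": k=(np.abs(o[:,0])<40)&(np.abs(o[:,1]-140)<15); o=o[k]
    if len(o): print(nm,n,len(o),u.min(),u.max(),v.min(),v.max(),np.percentile(o,[3,50,97],axis=0).round(1).tolist())
E
```

```text
time: 15.65
tool_pos: [0.4821, -0.0524, 0.1178]
tool_rot: [-0.0, 0.992, -0.123, -0.004]
contact_force: [-0.1, -0.3, 0.5]
gripper_width: 0.35
grasp_force: 0.0
time: 16.15
tool_pos: [0.4452, -0.2095, 0.1614]
tool_rot: [0.001, 0.992, -0.123, 0.001]
contact_force: [-0.1, -0.3, -0.4]
gripper_width: 0.352
grasp_force: 0.0
time: 16.65
tool_pos: [0.358, -0.2274, 0.1611]
tool_rot: [0.001, 0.992, -0.124, 0.001]
contact_force: [0.1, -0.1, -0.1]
gripper_width: 0.355
grasp_force: 0.0
own 80.38464004664938 140.5129734483973 161.32698768360848 [ 7.000e-04  9.923e-01 -1.235e-01  9.000e-04]
wrist foot none
wrist handle 1630 252 327 0 205 [[-37.7, 134.3, 19.6], [-0.8, 144.9, 22.7], [37.7, 149.5, 25.0]]
top foot 306 386 408 286 359 [[-58.6, -61.7, 118.3], [0.6, -58.6, 121.6], [58.5, -55.0, 124.8]]
top handle 312 463 503 303 385 [[-37.0, 133.9, 18.9], [0.4, 139.5, 23.1], [37.7, 146.1, 26.5]]
```

The stand is at its stop (foot at own y −59, top at z 122 mm, as it must be) and stays out. The handle is where expected. Going down on it.

```bash
python3 -m crank '[{"x":4,"y":0,"z":2,"turn":0},{"x":4,"y":0,"z":2,"turn":0},{"x":0,"y":0,"z":4,"turn":0},{"x":0,"y":0,"z":4,"turn":0},{"x":0,"y":0,"z":0,"turn":0}]'
python3 -m crank '[{"x":0,"y":0,"z":1,"turn":0},{"x":0,"y":0,"z":0,"turn":0},{"x":0,"y":0,"z":0,"turn":0}]'; python3 o.py
```

```text
time: 17.25
tool_pos: [0.4327, -0.2433, 0.0341]
tool_rot: [-0.003, 0.992, -0.123, -0.006]
contact_force: [-0.6, 1.1, -1.3]
gripper_width: 0.35
grasp_force: 0.0
time: 17.55
tool_pos: [0.4372, -0.2476, 0.0325]
tool_rot: [0.001, 0.992, -0.123, 0.002]
contact_force: [-0.3, -0.6, 0.9]
gripper_width: 0.35
grasp_force: 0.0
own -0.6571790024746059 140.73619949175492 32.45476290255609 [ 9.000e-04  9.924e-01 -1.232e-01  1.600e-03]
```

```bash
python3 -m crank '[{"x":0,"y":0,"z":1.5,"turn":0},{"x":0,"y":0,"z":1.5,"turn":0},{"x":0,"y":0,"z":1,"turn":0},{"x":0,"y":0,"z":0.5,"turn":0},{"x":0,"y":0,"z":0,"turn":0}]'
python3 -m crank '[{"x":0,"y":0,"z":0.3,"turn":0},{"x":0,"y":0,"z":0.3,"turn":0},{"x":0,"y":0,"z":0.3,"turn":0},{"x":0,"y":0,"z":0,"turn":0}]'; python3 o.py
python3 -m crank '[{"x":0,"y":0,"z":0,"turn":0},{"x":0,"y":0,"z":0,"turn":0},{"x":0,"y":0,"z":0,"turn":0},{"x":0,"y":0,"z":0,"turn":0},{"x":0,"y":0,"z":0,"turn":0}]' 0; python3 o.py
```

```text
time: 18.05
tool_pos: [0.4353, -0.2462, -0.0155]
tool_rot: [-0.0, 0.992, -0.123, -0.001]
contact_force: [0.5, -0.2, -0.2]
gripper_width: 0.352
grasp_force: 0.0
time: 18.45
tool_pos: [0.4356, -0.2465, -0.024]
tool_rot: [-0.0, 0.992, -0.123, -0.0]
contact_force: [0.5, -0.3, 0.4]
gripper_width: 0.351
grasp_force: 0.0
own 1.151985739342859 139.99966402131048 -23.99127420619236 [-1.000e-04  9.924e-01 -1.233e-01 -2.000e-04]
time: 18.95
tool_pos: [0.4359, -0.247, -0.0234]
tool_rot: [0.0, 0.992, -0.123, 0.0]
contact_force: [-1.7, -1.2, 2.0]
gripper_width: 0.19
grasp_force: 58.6
own 0.776266997558461 140.43717495171305 -23.41598495656616 [ 4.000e-04  9.924e-01 -1.232e-01  1.000e-04]
```

```bash
cat > arc.py <<'E'
import numpy as np
def pos(t):
    a=np.radians(min(t,90)); s,z=235*np.cos(a)-16*np.sin(a),235*np.sin(a)+16*np.cos(a)
    if t>90:
        f=np.radians(t-90); s,z=-26+10*np.cos(f)-235*np.sin(f),235*np.cos(f)+10*np.sin(f)
    return np.array([s,z])/10
T=list(range(0,91,5))+[93,96,99,102,105,107]
for a,b in zip(T,T[1:]):
    d=pos(b)-pos(a); print(a,b,"y %.2f z %.2f"%(d[0],-d[1]), " tool: own y %.1f z %.1f"%(pos(b)[0]*10-95,pos(b)[1]*10-39.5))
E
python3 arc.py
```

```text
0 5 y -0.23 z -2.04  tool: own y 137.7 z -3.1
5 10 y -0.41 z -2.01  tool: own y 133.7 z 17.1
10 15 y -0.58 z -1.97  tool: own y 127.9 z 36.8
15 20 y -0.75 z -1.91  tool: own y 120.4 z 55.9
20 25 y -0.91 z -1.84  tool: own y 111.2 z 74.3
25 30 y -1.07 z -1.75  tool: own y 100.5 z 91.9
30 35 y -1.22 z -1.65  tool: own y 88.3 z 108.4
35 40 y -1.36 z -1.54  tool: own y 74.7 z 123.8
40 45 y -1.49 z -1.42  tool: own y 59.9 z 138.0
45 50 y -1.61 z -1.28  tool: own y 43.8 z 150.8
50 55 y -1.71 z -1.14  tool: own y 26.7 z 162.2
55 60 y -1.80 z -0.98  tool: own y 8.6 z 172.0
60 65 y -1.88 z -0.82  tool: own y -10.2 z 180.2
65 70 y -1.95 z -0.66  tool: own y -29.7 z 186.8
70 75 y -2.00 z -0.48  tool: own y -49.6 z 191.6
75 80 y -2.03 z -0.31  tool: own y -69.9 z 194.7
80 85 y -2.05 z -0.13  tool: own y -90.5 z 196.0
85 90 y -2.05 z 0.05  tool: own y -111.0 z 195.5
90 93 y -1.23 z -0.02  tool: own y -123.3 z 195.7
93 96 y -1.23 z 0.04  tool: own y -135.6 z 195.3
96 99 y -1.23 z 0.11  tool: own y -147.9 z 194.2
99 102 y -1.22 z 0.17  tool: own y -160.1 z 192.4
102 105 y -1.21 z 0.24  tool: own y -172.2 z 190.1
105 107 y -0.80 z 0.19  tool: own y -180.1 z 188.2
```

```bash
python3 -m crank '[{"x":0,"y":-0.23,"z":-2.04,"turn":0},{"x":0,"y":-0.41,"z":-2.01,"turn":0},{"x":0,"y":-0.58,"z":-1.97,"turn":0},{"x":0,"y":-0.75,"z":-1.91,"turn":0},{"x":0,"y":-0.91,"z":-1.84,"turn":0}]'
python3 -m crank '[{"x":0,"y":0,"z":0,"turn":0},{"x":0,"y":0,"z":0,"turn":0}]'; python3 o.py
```

```text
time: 19.45
tool_pos: [0.4418, -0.2182, 0.0732]
tool_rot: [0.0, 0.992, -0.123, -0.001]
contact_force: [0.4, -1.6, -6.9]
gripper_width: 0.181
grasp_force: 58.5
time: 19.65
tool_pos: [0.4431, -0.2189, 0.0737]
tool_rot: [0.0, 0.992, -0.123, 0.001]
contact_force: [-0.5, -3.2, -1.9]
gripper_width: 0.186
grasp_force: 59.5
own 0.6610620653735095 111.4626384148394 73.70308184191704 [ 3.000e-04  9.924e-01 -1.232e-01  6.000e-04]
```

Tracking well with low forces. Continuing the arc.

```bash
python3 -m crank '[{"x":0,"y":-1.07,"z":-1.75,"turn":0},{"x":0,"y":-1.22,"z":-1.65,"turn":0},{"x":0,"y":-1.36,"z":-1.54,"turn":0},{"x":0,"y":-1.49,"z":-1.42,"turn":0},{"x":0,"y":-1.61,"z":-1.28,"turn":0}]'
python3 -m crank '[{"x":0,"y":-1.71,"z":-1.14,"turn":0},{"x":0,"y":-1.8,"z":-0.98,"turn":0},{"x":0,"y":-1.88,"z":-0.82,"turn":0},{"x":0,"y":-1.95,"z":-0.66,"turn":0},{"x":0,"y":0,"z":0,"turn":0}]'
python3 -m crank '[{"x":0,"y":0,"z":0,"turn":0},{"x":0,"y":0,"z":0,"turn":0}]'; python3 o.py
python3 - <<'E'
from h import *
p,d=manip.grab_frame("side"); cv2.imwrite("pics/s9.png",p[:,:,::-1])
E
```

```text
time: 20.15
tool_pos: [0.4588, -0.1534, 0.1501]
tool_rot: [0.001, 0.992, -0.124, -0.001]
contact_force: [-1.0, -3.1, -2.5]
gripper_width: 0.178
grasp_force: 58.5
time: 20.65
tool_pos: [0.4798, -0.0823, 0.1911]
tool_rot: [0.002, 0.992, -0.123, 0.003]
contact_force: [-2.2, -5.3, 11.1]
gripper_width: 0.18
grasp_force: 61.1
time: 20.85
tool_pos: [0.4794, -0.0836, 0.1906]
tool_rot: [0.002, 0.992, -0.124, 0.003]
contact_force: [-1.8, -5.9, 11.7]
gripper_width: 0.176
grasp_force: 61.1
own -1.4763521355619882 -28.61879575175612 190.56985048924253 [ 0.002   0.9923 -0.1236  0.0031]
```

View pics/s9.png

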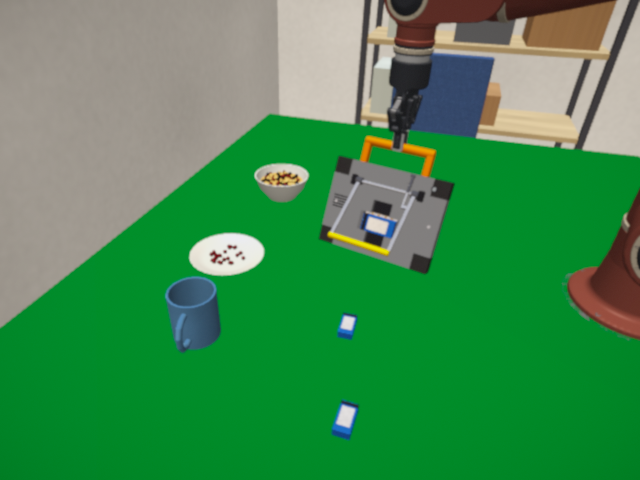

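The side view shows the tablet partly raised, with the handle at (400,150), the foot at (360,242) and the pack in place. The tool is being pushed up with 12 N, so I'll measure the tablet's true pose by depth before going on.

```bash
cat > pose.py <<'E'
from h import *
p,d=manip.grab_frame("side"); h=cv2.cvtColor(p,cv2.COLOR_RGB2HSV)
C=np.array([.471,-.111]);R=np.array([[-.9696,.2447],[-.2447,-.9696]])
def get(m,w=None):
    m[:125]=0;m[290:]=0;m[:,:300]=0;m[:,480:]=0; m=cv2.erode(m,np.ones((3,3)) if w is None else w); v,u=np.nonzero(m&(d>0)*255)
    P=pts("side",np.c_[u,v],d); return np.c_[(P[:,:2]-C)@R.T,P[:,2]]*1000
f=get(cv2.inRange(h,(24,120,100),(34,255,255)),np.ones((2,2))); print("foot",np.median(f,0).round(1),np.percentile(f[:,0],[3,97]).round(1))
o=get(cv2.inRange(h,(8,150,100),(20,255,255))); k=o[:,2]>o[:,2].max()-15; print("handle top",np.median(o[k],0).round(1),o[:,2].max().round(1))
g=get(cv2.inRange(h,(0,0,80),(179,30,190))); g=g[(np.abs(g[:,0])<130)&(g[:,2]>5)&(g[:,2]<230)]
for _ in range(6):
    A=np.c_[g[:,0],g[:,2],np.ones(len(g))]; q=np.linalg.lstsq(A,g[:,1],rcond=None)[0]; r=g[:,1]-A@q; g=g[np.abs(r)<max(6,1.5*r.std())]
print("back plane s = %.3f x + %.3f z + %.1f"%tuple(q),"tilt deg",90+np.degrees(np.arctan(-q[1])),len(g),r.std())
b=get(cv2.inRange(h,(100,150,60),(130,255,255)));b=b[(np.abs(b[:,0])<60)&(b[:,2]>30)]
A=np.c_[b[:,0],b[:,2],np.ones(len(b))];print("pack off plane (+ = below back)",np.percentile((b[:,1]-A@q)/np.hypot(1,q[1]),[10,50,90]).round(1))
print(manip.state()["contact_force"])
E
python3 pose.py; python3 o.py
```

```text
foot [   6.4 -207.1   84.2] [-57.4  62.3]
handle top [ 21.3 -38.2 224. ] 231.4
back plane s = 0.014 x + 0.444 z + -139.7 tilt deg 66.07873949165837 6003 1.8534001803115492
pack off plane (+ = below back) [-2.8  0.1  1.8]
[-2.66036901 -4.22886029 11.4474201 ]
own -1.4607080417377882 -28.501153794469957 190.4961174858034 [ 0.0019  0.9923 -0.1237  0.0031]
```

By depth the tablet is at 66°, its lower edge has slid about 16 mm and the stand is still out (foot at height 84 mm). The bar has crept down to the very tips of the pads, whose wedging is what pushes the tool up. The table sets the bar's height and the fingers still straddle it, so I'll slacken the pads slightly while going down to reseat it.

```bash
python3 -m crank '[{"x":0,"y":0,"z":0.5,"turn":0},{"x":0,"y":0,"z":0,"turn":0},{"x":0,"y":0,"z":0,"turn":0}]' 24; python3 o.py; python3 pose.py
```

```text
time: 21.25
tool_pos: [0.4771, -0.0816, 0.1808]
tool_rot: [-0.0, 0.992, -0.123, -0.001]
contact_force: [-0.0, -0.8, 1.3]
gripper_width: 0.242
grasp_force: 0.6
own 1.2580620021608289 -29.957583552658384 180.82050494517372 [-4.000e-04  9.924e-01 -1.233e-01 -5.000e-04]
foot [   6.  -206.9   84.1] [-57.6  62.5]
handle top [ 21.6 -38.4 224.1] 231.9
back plane s = 0.015 x + 0.442 z + -139.7 tilt deg 66.13157991643556 6006 1.8548577078547952
pack off plane (+ = below back) [-2.3 -0.1  1.5]
[-0.68748949 -0.4420249   0.2352805 ]
```

Reseated: the bar is about 9 mm above the tips and no force is left. The fingers now cage it loosely, and I'll continue the arc about the shifted lower edge.

```bash
sed -i 's/^T=.*/T=[66,69,72,75,78,81,84,87,90,92,94,96,98,100,102,104,106,107.5]/; s/-95,/-111,/; s/-39.5/-41/' arc.py; python3 arc.py
```

```text
66 69 y -1.17 z -0.39  tool: own y -41.7 z 184.1
69 72 y -1.19 z -0.33  tool: own y -53.6 z 187.4
72 75 y -1.20 z -0.27  tool: own y -65.6 z 190.1
75 78 y -1.22 z -0.21  tool: own y -77.8 z 192.2
78 81 y -1.22 z -0.14  tool: own y -90.0 z 193.6
81 84 y -1.23 z -0.08  tool: own y -102.3 z 194.4
84 87 y -1.23 z -0.01  tool: own y -114.7 z 194.5
87 90 y -1.23 z 0.05  tool: own y -127.0 z 194.0
90 92 y -0.82 z -0.02  tool: own y -135.2 z 194.2
92 94 y -0.82 z 0.01  tool: own y -143.4 z 194.1
94 96 y -0.82 z 0.04  tool: own y -151.6 z 193.8
96 98 y -0.82 z 0.07  tool: own y -159.8 z 193.1
98 100 y -0.82 z 0.09  tool: own y -168.0 z 192.2
100 102 y -0.81 z 0.12  tool: own y -176.1 z 190.9
102 104 y -0.81 z 0.15  tool: own y -184.1 z 189.4
104 106 y -0.80 z 0.18  tool: own y -192.2 z 187.7
106 107.5 y -0.60 z 0.15  tool: own y -198.1 z 186.1
```

```bash
python3 -m crank '[{"x":0,"y":-0.58,"z":-0.2,"turn":0},{"x":0,"y":-0.59,"z":-0.19,"turn":0},{"x":0,"y":-0.6,"z":-0.17,"turn":0},{"x":0,"y":-0.59,"z":-0.16,"turn":0},{"x":0,"y":-0.6,"z":-0.14,"turn":0}]'
python3 -m crank '[{"x":0,"y":-0.6,"z":-0.13,"turn":0},{"x":0,"y":-0.6,"z":-0.11,"turn":0},{"x":0,"y":-0.6,"z":-0.1,"turn":0},{"x":0,"y":0,"z":0,"turn":0},{"x":0,"y":0,"z":0,"turn":0}]'; python3 o.py; python3 pose.py
```

```text
time: 21.8
tool_pos: [0.4848, -0.0526, 0.1902]
tool_rot: [-0.0, 0.992, -0.123, 0.0]
contact_force: [-0.2, 0.1, -0.0]
gripper_width: 0.241
grasp_force: 0.2
time: 22.3
tool_pos: [0.489, -0.0358, 0.1933]
tool_rot: [0.0, 0.992, -0.123, -0.0]
contact_force: [-0.8, -0.1, -0.0]
gripper_width: 0.241
grasp_force: 0.0
own 0.9948573963723284 -77.34604404362823 193.34508798978416 [ 1.000e-04  9.924e-01 -1.231e-01 -1.000e-04]
foot [   6.1 -222.    62.8] [-56.7  63.6]
handle top [-24.6 -86.3 235.8] 243.8
back plane s = 0.015 x + 0.208 z + -137.7 tilt deg 78.22486078404889 6340 1.6436128765165208
pack off plane (+ = below back) [-2.3 -0.   3.4]
[-0.01716559 -0.57131877  0.19606368]
```

At 78°, exactly on plan with no sliding. Continuing.

```bash
python3 -m crank '[{"x":0,"y":-0.61,"z":-0.08,"turn":0},{"x":0,"y":-0.61,"z":-0.06,"turn":0},{"x":0,"y":-0.61,"z":-0.05,"turn":0},{"x":0,"y":-0.61,"z":-0.03,"turn":0},{"x":0,"y":-0.61,"z":-0.01,"turn":0}]'
python3 -m crank '[{"x":0,"y":-0.61,"z":0,"turn":0},{"x":0,"y":-0.61,"z":0.02,"turn":0},{"x":0,"y":-0.61,"z":0.03,"turn":0},{"x":0,"y":0,"z":0,"turn":0},{"x":0,"y":0,"z":0,"turn":0}]'; python3 o.py; python3 pose.py
```

```text
time: 22.85
tool_pos: [0.4966, -0.0056, 0.1957]
tool_rot: [-0.0, 0.992, -0.123, -0.0]
contact_force: [0.3, 1.4, -0.6]
gripper_width: 0.238
grasp_force: 0.2
time: 23.35
tool_pos: [0.501, 0.0114, 0.1953]
tool_rot: [0.0, 0.992, -0.123, 0.0]
contact_force: [-0.0, 0.8, -0.3]
gripper_width: 0.236
grasp_force: 0.0
own 0.9070049450931731 -126.04080131391417 195.26772973914603 [ 2.000e-04  9.924e-01 -1.232e-01  0.000e+00]
foot [   6.9 -231.4   40.1] [-55.4  63.3]
handle top [  26.4 -134.9  239.2] 245.0
back plane s = 0.013 x + -0.003 z + -136.9 tilt deg 90.14755127887909 5652 1.5416883538711823
pack off plane (+ = below back) [-1.2  2.8 11.6]
[-0.27619369 -0.05017339 -1.23183329]
```

```bash
python3 -m crank '[{"x":0,"y":-0.62,"z":-0.01,"turn":0},{"x":0,"y":-0.62,"z":0,"turn":0},{"x":0,"y":-0.62,"z":0.01,"turn":0},{"x":0,"y":-0.62,"z":0.03,"turn":0},{"x":0,"y":-0.62,"z":0.05,"turn":0}]'
python3 -m crank '[{"x":0,"y":-0.61,"z":0.06,"turn":0},{"x":0,"y":-0.61,"z":0.08,"turn":0},{"x":0,"y":-0.61,"z":0.1,"turn":0},{"x":0,"y":0,"z":0,"turn":0},{"x":0,"y":0,"z":0,"turn":0}]'; python3 o.py; python3 pose.py
```

```text
time: 23.9
tool_pos: [0.5086, 0.0422, 0.1944]
tool_rot: [-0.0, 0.992, -0.123, -0.0]
contact_force: [-0.3, 0.8, -0.7]
gripper_width: 0.242
grasp_force: 0.2
time: 24.4
tool_pos: [0.513, 0.0594, 0.192]
tool_rot: [0.0, 0.992, -0.123, -0.0]
contact_force: [-0.9, -0.0, -0.9]
gripper_width: 0.238
grasp_force: 0.3
own 1.0030902025410948 -175.46069997317466 191.98456367269128 [ 1.000e-04  9.924e-01 -1.231e-01 -1.000e-04]
foot [   6.1 -236.7   19.3] [-54.5  62.5]
handle top [ -23.8 -186.6  234.4] 241.2
back plane s = 0.009 x + 0.364 z + -233.6 tilt deg 69.97672137973098 763 2.7948516732316495
pack off plane (+ = below back) [46.  51.6 57.4]
[0.13307966 0.31057296 0.32142538]
```

```bash
python3 -m crank '[{"x":0,"y":-0.4,"z":0.07,"turn":0},{"x":0,"y":-0.4,"z":0.08,"turn":0},{"x":0,"y":-0.4,"z":0.08,"turn":0},{"x":0,"y":-0.4,"z":0.09,"turn":0},{"x":0,"y":0,"z":0,"turn":0}]'
python3 -m crank '[{"x":0,"y":-0.3,"z":0.07,"turn":0},{"x":0,"y":0,"z":0,"turn":0},{"x":0,"y":0,"z":0,"turn":0}]';python3 o.py; python3 pose.py
```

```text
time: 24.95
tool_pos: [0.517, 0.0753, 0.1886]
tool_rot: [-0.0, 0.992, -0.123, -0.0]
contact_force: [1.1, -0.3, 1.4]
gripper_width: 0.239
grasp_force: 0.4
time: 25.25
tool_pos: [0.5177, 0.0777, 0.1881]
tool_rot: [0.0, 0.992, -0.123, 0.0]
contact_force: [1.9, 1.7, 0.3]
gripper_width: 0.241
grasp_force: 0.4
own 0.9327904968907293 -194.37397362182898 188.11313883973432 [ 0.      0.9924 -0.1232  0.    ]
foot [-1.000e-01 -2.375e+02  1.160e+01] [-56.1  53.8]
handle top [ -25.2 -205.   230.5] 236.8
back plane s = 0.014 x + 0.264 z + -229.9 tilt deg 75.2018828395803 762 2.874109533060454
pack off plane (+ = below back) [46.6 51.5 56.5]
[ 0.01647695  0.7284162  -1.13981051]
```

The foot's top is at 11.6 mm (12 mm bar), so it is on the table. Centring slightly, then gripping the bar firmly.

```bash
python3 -m crank '[{"x":0,"y":-0.2,"z":0.05,"turn":0},{"x":0,"y":0,"z":0,"turn":0},{"x":0,"y":0,"z":0,"turn":0}]';python3 o.py
python3 -m crank '[{"x":0,"y":0,"z":0,"turn":0},{"x":0,"y":0,"z":0,"turn":0},{"x":0,"y":0,"z":0,"turn":0},{"x":0,"y":0,"z":0,"turn":0},{"x":0,"y":0,"z":0,"turn":0}]' 0;python3 o.py; python3 pose.py
python3 - <<'E'
from h import *
p,d=manip.grab_frame("side"); cv2.imwrite("pics/s10.png",cv2.resize(p[110:300,280:500,::-1],None,fx=3,fy=3))
E
```

```text
time: 25.6
tool_pos: [0.5181, 0.0796, 0.1876]
tool_rot: [-0.0, 0.992, -0.123, 0.0]
contact_force: [0.0, 1.1, 0.1]
gripper_width: 0.245
grasp_force: 0.4
own 0.9401070831076621 -196.3273556284433 187.5995827916378 [-0.      0.9924 -0.1233  0.    ]
time: 26.1
tool_pos: [0.5182, 0.0796, 0.1879]
tool_rot: [-0.0, 0.992, -0.123, 0.0]
contact_force: [-0.3, 2.1, 1.4]
gripper_width: 0.184
grasp_force: 58.5
own 0.8486668640941647 -196.40886701595542 187.86844981637222 [-1.000e-04  9.924e-01 -1.232e-01  2.000e-04]
foot [  -0.8 -237.4   11.4] [-55.5  52.6]
handle top [ -23.5 -206.   230.4] 236.8
back plane s = 0.010 x + 0.264 z + -230.3 tilt deg 75.20128897055707 801 2.9596904334817458
pack off plane (+ = below back) [46.4 51.7 56.9]
[0.55649102 1.72676351 1.78298717]
```

View pics/s10.png

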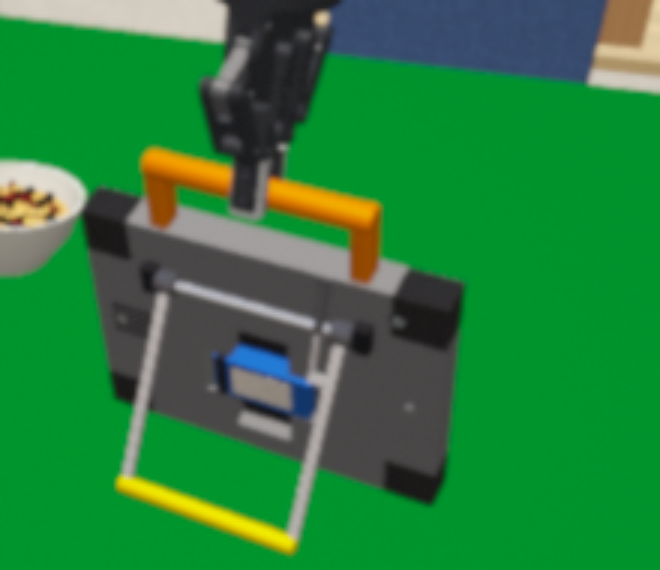

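The tablet stands on its lower edge and the foot, with the bar gripped. The pack, at (265,380) in the crop, may be standing out of the well, so I'll measure it against the back plane.

```bash
cat > pk.py <<'E'
from h import *
p,d=manip.grab_frame("side"); h=cv2.cvtColor(p,cv2.COLOR_RGB2HSV)
C=np.array([.471,-.111]);R=np.array([[-.9696,.2447],[-.2447,-.9696]])
def get(m):
    r=np.zeros_like(m); r[170:280,305:440]=m[170:280,305:440]; v,u=np.nonzero(r&(d>0)*255)
    P=pts("side",np.c_[u,v],d); return np.c_[(P[:,:2]-C)@R.T,P[:,2]]*1000,u,v
g,_,_=get(cv2.inRange(h,(0,0,45),(179,60,110)))
th=np.radians(17); 
# own-frame coords: rotate about back rim
f=g
for _ in range(10):
    A=np.c_[f[:,0],f[:,2],np.ones(len(f))]; q=np.linalg.lstsq(A,f[:,1],rcond=None)[0]; r=f[:,1]-A@q; f=f[np.abs(r)<max(5,1.5*r.std())]
print("plane",q.round(3),"lean",np.degrees(np.arctan(q[1])),len(f),r.std())
n=np.hypot(1,q[1])
for nm,m in(("blue",cv2.inRange(h,(100,120,60),(130,255,255))),("label/white",cv2.inRange(h,(0,0,125),(179,50,255)))):
    b,u,v=get(m); k=(np.abs(b[:,0])<55)&(b[:,2]>20)&(b[:,2]<140); b=b[k];u=u[k];v=v[k]
    out=-(b[:,1]-np.c_[b[:,0],b[:,2],np.ones(len(b))]@q)/n; up=b[:,2]/np.cos(np.arctan(q[1]))-95
    for x0,x1 in((-50,-20),(-20,0),(0,20),(20,50)):
        kk=(b[:,0]>=x0)&(b[:,0]<x1)
        if kk.sum()>4: print(nm,(x0,x1),kk.sum(),"out",np.percentile(out[kk],[5,50,95]).round(1),"y",np.percentile(up[kk],[5,50,95]).round(0),"px",u[kk].mean().round(),v[kk].mean().round())
E
python3 pk.py
```

```text
plane [ 1.30000e-02 -3.16000e-01 -1.36638e+02] lean -17.557117617176218 4924 1.1878587467325972
blue (-50, -20) 32 out [-14.   -1.4   0.8] y [-30.  -8.  -1.] px 356.0 230.0
blue (-20, 0) 81 out [-14.7  -9.    0.1] y [-10.  -6.   4.] px 363.0 229.0
blue (0, 20) 73 out [-13.9  -8.   -0.4] y [-43.  -6.   4.] px 371.0 232.0
blue (20, 50) 96 out [-7.  -0.3  1.7] y [-39. -20.  -1.] px 380.0 241.0
label/white (-20, 0) 103 out [-10.2  -0.6   1.6] y [-73. -32. -15.] px 363.0 242.0
label/white (0, 20) 105 out [-10.3  -0.3   1.7] y [-73. -30. -14.] px 371.0 244.0
label/white (20, 50) 43 out [-1.6 14.8 23.7] y [-60.  23.  46.] px 384.0 235.0
```

The pack's face is flush with the back (label within 0.6 mm), and the bright blue is its side seen through the scoop. The lean is 17.6°, the foot and lower edge are down, the handle is gripped and forces are about 2 N. Handing in.

```bash
python3 -c "
from plant import manip
print(manip.job_done())"
```

```text
the job is handed in; nothing more can be done
None
```

The job is handed in: by my last measurements the pack is flush in the well, the kickstand is out at its stop, and the tablet stands upright with its handle still gripped (no verdict was shown), though while being raised the tablet's lower edge slid about 16 mm and I re-seated the handle in the fingers at 66°.

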